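# Seat a keyed cartridge and latch it

### The arm

A 6-joint arm with a two-finger parallel gripper is mounted at the origin on a cart in front of the work surface, level with it; the furniture and walls round the work are solid. World frame = base frame: x ahead of the robot, y to its left, z up, the work surface at z = 0. Lengths are in m, angles in degrees, forces in N, time in s.
With the tool pointing down it reaches from about 0.375 to 0.975 m from the base axis. Payload 3.8 kg.
Tool frame: the origin (TCP) lies at the very end of the fingers, on their centre line; the grasp point (between the pads) lies 19 mm behind it; z points along the fingers, y is the line along which they close (so a half turn about z gives the same grasp; the last joint's range is limited). The gripper opens to 85 mm and grips with 20 to 120 N. Pads are 22 mm wide; open, the fingers measure 114 mm over their backs; the gripper's body (76 mm by 85 mm) begins 54 mm behind the grasp point. The pads swing forward as they close: fully open they stand 13 mm farther back than shut.
Start: joints at [-65.483, 15.12, 91.902, -0, 72.978, -2.114], TCP at [0.303, -0.603, 0.231] pointing down, gripper open.
Joint ranges: [-150.88, 150.88], [-54.13, 125.18], [17.81, 147.31], [-75.09, 255.09], [0, 152.58], [-146.25, 146.25]. Speed limits (degrees/s): [147.25, 147.25, 180, 180, 180, 180].

### API

Orientations are given as a 3x3 rotation matrix whose columns are the frame's x, y, z axes.
In Python, from station import r gives the robot as it stands. The module is installed in compiled form; this text tells all that it offers.
- The arm moves only by the tool apply_moves, never from a script. Its argument "commands" is a list of rows, each a list of 7 numbers: the turn, a rotation vector about the tool's x, y, z in degrees, then the shift along the tool's x, y, z in cm, then the opening, from 0 (shut) to 1 (fully open). A call has 1 to 5 rows; each row is the pose to reach, as a shift and turn from the pose commanded when the call began, along the tool's axes at that moment; what a row does not reach only later rows make up. A row lasts 1/10 s, in which the tool goes at most 50 mm and 8.59 degrees, less where a joint would pass 70% of its speed; a pose out of reach is approached as far as the arm can. A call with a gripper value outside its range is refused whole. The fingers move at their own pace and stop on an object; the grip force is fixed at half the most. Time passes only in rows, so rows that repeat a pose let the fingers close. It gives the time, the measured TCP pose, the force, the opening and the grip force at its end, in the units of the state.
- r.get_state(): the state, without advancing time (a new reading comes with each control period).
- r.snapshot(name): name is "scene" or "top"; returns (picture, depth): 384x512x3 uint8, red, green, blue; 384x512 float32, m along the optical axis (not along the pixel's ray), 0 where there is no reading.
- r.get_calibration(name): a dict with "fx", "fy", "cx", "cy" (pixels), "D" ([k1, k2, p1, p2, k3] as OpenCV has them; the pictures are not rectified), "origin" and "attitude" of the camera in the world. Camera axes: x right, y up, looking along -z (the intrinsics and any distortion apply to the point x, -y, -z); pixel columns grow to the right and rows downward; lengths in m; the calibration is good to about 2 mm. A picture is of the moment at which its call begins. get_calibration takes no time and is no camera call.
- r.hand_in(): hands the job in; it is judged then, once.
The state is a dict: "t": time; "qpos": joint angles; "joint_velocities": joint speeds; "tau": joint torques, N m; "position": TCP position; "tcp_rot": TCP orientation; "wrist_force": force on the tool from outside, world axes, zero at the start; "moment": the same for the moment, N m; "grip_width": finger opening in m; "finger_force": force on a finger pad.
Only numpy, scipy, OpenCV 4.12 (cv2) and the standard library are available. Lean on these libraries where they do the work, as an engineer would, in place of code of your own. Each camera call takes 0.05 s, during which the arm holds its last target. There are 200 camera calls.

### The job

Take the keyed cartridge out of the leaning rack and seat it upright and fully home in the square well of the docking base. A small key on the well's floor must enter the notch in the cartridge's underside; the key stands at one of two neighbouring sides of the well, so if the cartridge stands proud, lift it and try it turned a quarter. Swing the latch out of the way first if it stands over the well, and at the end swing it shut over the cartridge, as far as it goes, without knocking over or pushing away the bottles and other things standing around.

Things in the scene. Friction and masses are not known exactly. Their poses are not given: they have to be found in the camera images.
- cartridge_mid (a point): Centre of the keyed cartridge (loose, 0.18 to 0.35 kg), 48.5 mm above its underside; z points up through it. A white block 72 x 72 mm, 42 mm high, carries a grey grip block, 46 (x) by 36 mm (y), from 42 to 97 mm above the underside. It starts in the leaning rack, its z leaning 30 degrees from vertical, back towards the robot, its +x side raised. Draw it out along its own z
- cartridge_grip (a point): Good grip point in the middle of the cartridge's grey grip block, 75 mm above the underside, 26.5 mm above cartridge_mid; grip across y (36 mm wide). Same axes as cartridge_mid
- cartridge_notch (a point): Middle of the mouth of the notch in the cartridge's underside, at its +x side (25 mm from the middle). The notch is 22 mm long in x and open to that side, 24 mm wide and 17 mm high; the other sides have none. Same axes as cartridge_mid
- rack: Fixed leaning rack, 112 mm (x) by 96 mm (y), with a slot sloping up along +x at 30 degrees. Origin on the bench under its middle. The slot walls stand 20 mm above the cartridge's underside, 1.5 mm clear of its sides; the raised +x end is open
- dock: Fixed docking base: block 108 x 108 mm, top 34 mm above the bench, with an open square well. Origin on the bench under the middle of the well. A post for the latch stands beyond its -y side
- dock_seat (a point): Centre of the floor of the dock's well, 10 mm above the bench; axes of the dock. The well is 75 x 75 mm, 24 mm deep, with 4 mm lead-in chamfers. The cartridge goes in upright and square, its +x side (notch) towards the key; when home its underside rests on this floor (cartridge_mid 48.5 mm above this point)
- key_place_a (a point): Floor of the well at its -y side (the latch side), 29.5 mm from the middle. A fixed key (16 x 16 mm, 14 mm high) stands either here or at key_place_b; which one changes and is not given: look or probe. The cartridge's notch must go over it. Any other way round the cartridge meets the key 14 mm too high; do not let go of it there, it would lean and jam
- key_place_b (a point): Floor of the well at its +x side, 29.5 mm from the middle, the other place where the key may stand; the place without the key is flat
- latch (a joint): Swing latch, rad: 0 is shut at its stop (tongue along the dock's +y, over the edge of a seated cartridge), 1.75 open at its stop; starts at 0.35 to 1.6. Opening turns clockwise seen from above: the peg goes from the dock's -y side to its -x side. From 1.3 on it is clear of the cartridge. Stiff (about 1.5 N at the peg), stays where left
- latch_pivot (a point): Point on the vertical axis of the latch, 84 mm above the bench, 68 mm from the well's middle along the dock's -y; axes of the dock. The tongue is 14 mm wide, reaches 42 mm from here, and runs 54 to 62 mm above the bench, 2 mm over the white block of a seated cartridge
- latch_peg (a point): Grip point on the black upright round peg at the end of the latch's handle arm: 16 mm diameter, standing from 62 to 104 mm above the bench, 50 mm from the pivot axis on the side opposite to the tongue. The point lies 84 mm above the bench
- tall_bottle: Loose white wash bottle with a bent spout, 84 by 92 mm, 237 mm high, standing behind the rack; leave it. Origin at the centre of its underside
- amber_bottle: Loose amber sample bottle, 48 mm diameter, 100 mm high, standing at the left of the rack; leave it. Origin at the centre of its underside
- tape_roll: Loose roll of grey tape, 107 mm diameter, 48 mm high, lying flat between rack and dock near the front edge; leave it. Origin at the centre of its underside
- filter: Loose white round filter, 48 mm diameter, 46 mm high, behind the dock; leave it. Origin at the centre of its underside
- cap: Loose grey screw cap, 64 mm diameter, 24 mm high, in front of the dock; leave it. Origin at the centre of its underside
- torch_lying: Loose black torch lying on the bench between rack and dock, 112 mm long (its y), 37 mm high; leave it. Origin at the centre of its underside

How it is judged:
By the outcome, as a careful person would: the job done as asked, in the order asked, and still so for the second after the job is handed in, with the robot touching nothing.
It also fails if it takes over 72 s, if anything falls off the work surface, if the arm or the gripper's body presses on something with over 40 N, if the wrist force passes 120 N, or if a joint passes its speed limit or range.

## Working session

There is one attempt and no reset: what is moved stays moved. The work goes in short steps, Python scripts to look and compute and a tool call to move; the robot and the scene stay as the last step left them, time stands still between calls to the robot, and variables do not carry over. Pictures are saved under pics/ and viewed, at most 10 in all, crops included, and the job is handed in when it is done.

Besides the shell and the picture viewer there is one more tool, called after ">>>" in YAML: its name, and indented under it one key for each argument. apply_moves: Moves the arm, as the interface text tells. Its arguments: {"type":"object","properties":{"commands":{"type":"array"}},"required":["commands"]}

```bash
mkdir -p pics; cat > h.py <<'E'
import numpy as np, cv2
from station import r
def snap(n,f=None):
    p,d=r.snapshot(n); 
    if f: cv2.imwrite('pics/'+f,p[:,:,::-1])
    return p,d
def rays(n,uv):
    c=r.get_calibration(n);K=np.array([[c['fx'],0,c['cx']],[0,c['fy'],c['cy']],[0,0,1.]])
    x=cv2.undistortPoints(np.array(uv,float).reshape(-1,1,2),K,np.array(c['D'],float)).reshape(-1,2)
    d=np.c_[x[:,0],-x[:,1],-np.ones(len(x))]
    return np.array(c['origin']),d@np.array(c['attitude']).T
def onz(n,uv,z):
    o,d=rays(n,uv); return o+d*((z-o[2])/d[:,2])[:,None]
def cloud(n,dep):
    v,u=np.mgrid[:384,:512]; o,d=rays(n,np.c_[u.ravel(),v.ravel()])
    P=o+d*dep.ravel()[:,None]; P[dep.ravel()==0]=np.nan
    return P.reshape(384,512,3)
E
python3 - <<'E'
from h import *
for n in('scene','top'):
    p,d=snap(n); np.savez('/tmp/'+n,p=p,d=d); cv2.imwrite(f'pics/{n}0.png',cv2.resize(p[:,:,::-1],(800,600)))
    c=r.get_calibration(n);print(n,c)
s=r.get_state();print(s)
E
```

```text
scene {'fx': 453.85568264100164, 'fy': 453.85568264100164, 'cx': 263.22272719622333, 'cy': 195.80369584636827, 'D': array([-0.07171785,  0.        ,  0.        ,  0.        ,  0.        ]), 'origin': array([-0.09874933,  0.55963939,  0.82833336]), 'attitude': array([[-0.64922657,  0.50817732, -0.56591578],
       [-0.76049917, -0.44552916,  0.47238204],
       [-0.01207814,  0.73706145,  0.6757178 ]])}
top {'fx': 367.26790077981195, 'fy': 367.26790077981195, 'cx': 252.09755308133944, 'cy': 192.0003845223785, 'D': array([-0.09476435,  0.        ,  0.        ,  0.        ,  0.        ]), 'origin': array([0.41647875, 0.05466501, 0.99338959]), 'attitude': array([[ 0.00625914,  0.99289186, -0.11885525],
       [-0.99997766,  0.0059357 , -0.00307513],
       [-0.00234778,  0.11887184,  0.99290683]])}
{'t': 0.1, 'qpos': array([-6.54837558e+01,  1.51657899e+01,  9.19730818e+01, -4.51107605e-04,
        7.29760179e+01, -2.11348532e+00]), 'joint_velocities': array([ 0.01327136, -0.17276368, -0.16830718, -0.14676564,  0.03272071,
        0.11304481]), 'tau': array([ 8.52854146e-05, -5.16705108e+01, -3.68592095e+01, -1.34914085e-04,
        6.29699338e-03, -2.63768510e-05]), 'position': array([ 0.30228544, -0.60280606,  0.23007863]), 'tcp_rot': array([[ 8.93920775e-01,  4.48224211e-01, -8.38910034e-04],
       [ 4.48224991e-01, -8.93918923e-01,  1.82129521e-03],
       [ 6.64310530e-05, -2.00411407e-03, -9.99997990e-01]]), 'wrist_force': array([-0.15032189,  0.51932198,  0.36095717]), 'moment': array([-0.01754251, -0.0115263 ,  0.0500101 ]), 'finger_force': 0.0, 'grip_width': 0.0850564192417027}
```

View pics/scene0.png

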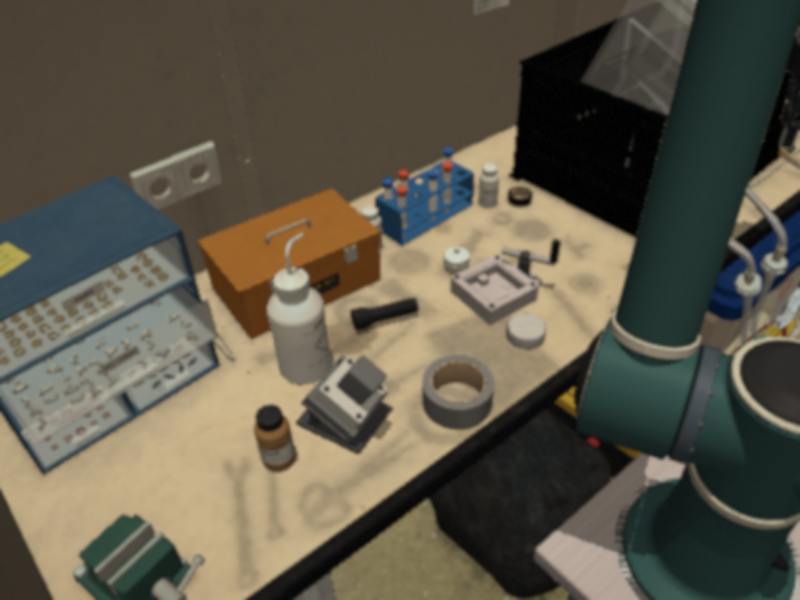

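View pics/top0.png

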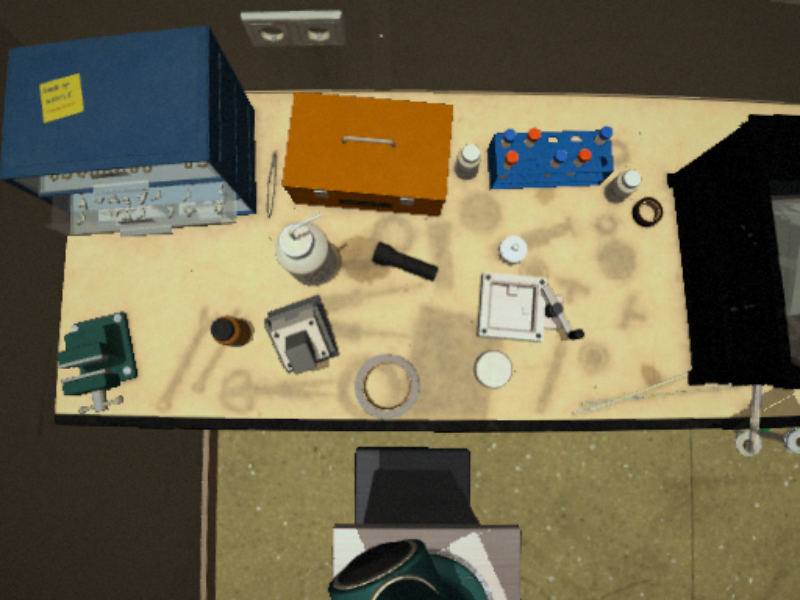

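The top view shows the rack at about (302,335), the dock at (512,307), the latch peg at (575,334) and its pivot at (555,310). The latch is partly open, and something key-like stands at the well's upper (+x) side. Next I'll crop closer.

```bash
python3 - <<'E'
from h import *
T=np.load('/tmp/top.npz');S=np.load('/tmp/scene.npz')
def cr(p,u,v,w,h): return cv2.resize(p[v:v+h,u:u+w,::-1],(400,300),interpolation=cv2.INTER_CUBIC)
a=np.vstack([np.hstack([cr(T['p'],160,180,72,54+6),cr(T['p'],296,168,80,60)]),np.hstack([cr(S['p'],184,218,80,60),cr(S['p'],280,150,84,63)])])
cv2.imwrite('pics/crop.png',a)
P=cloud('top',T['d']);Q=cloud('scene',S['d'])
for n,C,(u0,v0,u1,v1) in(('top',P,(164,182,224,246)),('scene',Q,(184,218,264,290))):
    X=C[v0:v1,u0:u1]
    # normals
    gx=np.gradient(X,axis=1);gy=np.gradient(X,axis=0);N=np.cross(gx,gy);N/=np.linalg.norm(N,axis=2,keepdims=True)+1e-12
    N*=np.sign(N[...,2:])
    m=(X[...,2]>.02)&(abs(N[...,2]-.866)<.06)&(N[...,0]<-.3)
    print(n,m.sum(),np.median(N[m],0)/np.linalg.norm(np.median(N[m],0)),np.ptp(X[m],0))
    n0=np.median(N[m],0);n0/=np.linalg.norm(n0);h=X[m]@n0;hist=np.histogram(h,bins=np.arange(h.min(),h.max()+.004,.004))
    for c,e in zip(*hist):
        if c>8:k=(h>=e)&(h<e+.004);print(round(e,3),c,X[m][k].mean(0).round(4))
X=P[168:228,296:376];m=abs(X[...,2]-.034)<.005;print('docktop',m.sum(),X[m].mean(0))
E
```

```text
top 89 [-0.44711143  0.00567055  0.89446029] [0.0994795  0.09757341 0.09883195]
-0.135 12 [0.4798 0.1976 0.0899]
-0.083 12 [0.4291 0.1902 0.1238]
-0.079 24 [0.431  0.2024 0.1279]
scene 117 [-0.42891197 -0.14749409  0.89122389] [0.1499192  0.09313194 0.10076984]
-0.156 44 [0.4628 0.2161 0.0853]
-0.104 22 [0.4286 0.1962 0.1246]
-0.1 13 [0.4366 0.1955 0.1313]
docktop 871 [ 0.52195814 -0.14225867  0.03454227]
```

View pics/crop.png

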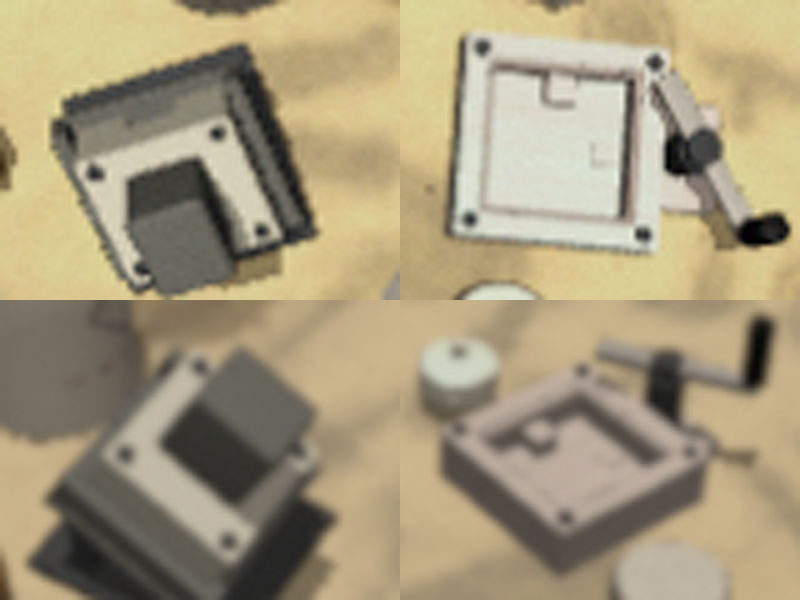

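The crops show the key at the dock's +x side, place b (top crop (560,88), scene crop (540,437)). The dock's four screws, the four screws on the cartridge's white block and the latch peg are all visible. I'll triangulate the screws from the two views.

```bash
python3 - <<'E'
from h import *
def tri(a,b):
    o1,d1=rays('top',a);o2,d2=rays('scene',b);out=[]
    for x,y in zip(d1,d2):
        s=np.linalg.lstsq(np.c_[x,-y],o2-o1,rcond=None)[0];p,q=o1+s[0]*x,o2+s[1]*y
        out.append([*(p+q)/2,np.linalg.norm(p-q)])
    return np.array(out)
f=lambda l,u,v,sx,sy,ox,oy:[((a-ox+.5)/sx+u-.5,(b-oy+.5)/sy+v-.5) for a,b in l]
ta=f([(217,132),(95,173),(261,231),(141,269)],160,180,400/72,5,0,0)
sa=f([(200,366),(126,454),(300,451),(228,541)],184,218,5,5,0,300)
C=tri(ta,sa);print(C.round(4))
A,B,Cc,D=C[:,:3]
m=C[:,:3].mean(0);x=A+B-Cc-D;x/=np.linalg.norm(x);y=B+D-A-Cc;y/=np.linalg.norm(y);print('blocktop',m.round(4),'x',x.round(3),'y',y.round(3),'z',np.cross(x,y).round(3),'yaw',np.degrees(np.arctan2(-y[0],y[1])),np.degrees(np.arctan2(x[1],x[0])))
td=f([(482,47),(655,62),(470,219),(643,233)],296,168,5,5,400,0)
X=onz('top',td,.034);print('dock screws',X.round(4));m=X.mean(0);yy=X[0]+X[2]-X[1]-X[3];xx=X[0]+X[1]-X[2]-X[3]
sd=f([(460,428),(583,370),(565,517),(690,452)],280,150,400/84,300/63,400,300)
Y=onz('scene',sd,.034);print('scene',Y.round(4),Y.mean(0))
print('dock',m,'yaw y',np.degrees(np.arctan2(-yy[0],yy[1])),'x',np.degrees(np.arctan2(xx[1],xx[0])))
xx=Y[0]+Y[1]-Y[2]-Y[3];print(np.degrees(np.arctan2(xx[1],xx[0])))
p=f([(772,226)],296,168,5,5,400,0);s=f([(762,322)],280,150,400/84,300/63,400,300)
print('peg top',tri(p,s))
E
```

```text
[[0.4877 0.1877 0.0943 0.0027]
 [0.4674 0.242  0.0938 0.0019]
 [0.44   0.1708 0.0658 0.0028]
 [0.4206 0.2254 0.0655 0.0022]]
blocktop [0.4539 0.2065 0.0799] x [0.82  0.291 0.493] y [-0.343  0.939 -0.007] z [-0.465 -0.163  0.87 ] yaw 20.04392266173032 19.525843852012088
dock screws [[ 0.5723 -0.1009  0.034 ]
 [ 0.5649 -0.1932  0.034 ]
 [ 0.481  -0.0933  0.034 ]
 [ 0.474  -0.1847  0.034 ]]
scene [[ 0.5737 -0.1052  0.034 ]
 [ 0.5646 -0.1958  0.034 ]
 [ 0.4812 -0.0967  0.034 ]
 [ 0.473  -0.1882  0.034 ]] [ 0.52310271 -0.14646848  0.034     ]
dock [ 0.52307495 -0.14303121  0.034     ] yaw y -4.47206220473325 x -5.034156022641717
-5.021685069883301
peg top [[ 0.47215242 -0.23268922  0.10366197  0.00367774]]
```

```bash
cat >> h.py <<'E'
from scipy.spatial.transform import Rotation as Ro
def down(a,tilt=0):  # tool x at heading a, tilted so z leans (tool points ahead along x)
    return (Ro.from_euler('z',a,degrees=True)*Ro.from_euler('y',-tilt,degrees=True)*Ro.from_euler('x',180,degrees=True)).as_matrix()
def to(p,R=None):
    s=r.get_state();R0=s['tcp_rot'];R=R0 if R is None else R
    w=np.degrees(Ro.from_matrix(R0.T@R).as_rotvec());d=R0.T@(np.array(p)-s['position'])*100
    print('to',p,'row',w.round(1),d.round(2),'n',max(np.linalg.norm(w)/8.59,np.linalg.norm(d)/5).round(1))
def st():
    s=r.get_state();print({k:np.round(s[k],4).tolist() for k in('t','position','wrist_force','grip_width','finger_force','qpos')});print(s['tcp_rot'].round(3).tolist())
E
python3 - <<'E'
from h import *
print(down(0,30)); to([.37,-.33,.25],down(0)); to([.468,-.28,.20],down(0))
E
```

```text
[[ 8.66025404e-01 -6.12323400e-17  5.00000000e-01]
 [ 0.00000000e+00 -1.00000000e+00 -1.22464680e-16]
 [ 5.00000000e-01  1.06057524e-16 -8.66025404e-01]]
to [0.37, -0.33, 0.25] row [-0.1  0.  26.6] [ 18.28 -21.36  -1.95] n 5.6
to [0.468, -0.28, 0.2] row [-0.1  0.  26.6] [ 29.28 -21.42   3.05] n 7.3
```

>>> apply_moves:
  commands:
    - [0,0,26.6,18.3,-21.4,-2,0]
    - [0,0,26.6,18.3,-21.4,-2,0]
    - [0,0,26.6,18.3,-21.4,-2,0]
    - [0,0,26.6,18.3,-21.4,-2,0]
    - [0,0,26.6,18.3,-21.4,-2,0]

```text
t: 0.6
position: [0.3622, -0.3593, 0.2484]
tcp_rot: [[1.0, -0.001, -0.0], [-0.001, -1.0, 0.001], [-0.0, -0.001, -1.0]]
wrist_force: [0.8, -0.1, -0.5]
grip_width: 0.0123
finger_force: 0.0
```

```bash
python3 - <<'E'
from h import *
st(); to([.468,-.28,.20],down(0)); to([.468,-.28,.072],down(0))
E
```

```text
{'t': 0.6, 'position': [0.3622, -0.3593, 0.2484], 'wrist_force': [0.7948, -0.059, -0.5088], 'grip_width': 0.0123, 'finger_force': 0.0, 'qpos': [-47.5778, -3.4975, 110.4791, 0.014, 73.0736, 42.4688]}
[[1.0, -0.001, -0.0], [-0.001, -1.0, 0.001], [-0.0, -0.001, -1.0]]
to [0.468, -0.28, 0.2] row [-0.   0.  -0.1] [10.58 -7.93  4.85] n 2.8
to [0.468, -0.28, 0.072] row [-0.   0.  -0.1] [10.58 -7.92 17.65] n 4.4
```

>>> apply_moves:
  commands:
    - [0,0,0,10.6,-7.9,4,0]
    - [0,0,0,10.6,-7.9,4,0]
    - [0,0,0,10.6,-7.9,4,0]
    - [0,0,0,10.6,-7.9,17.6,0]
    - [0,0,0,10.6,-7.9,17.6,0]

```text
t: 1.1
position: [0.4708, -0.2819, 0.1092]
tcp_rot: [[1.0, 0.003, 0.004], [0.003, -1.0, -0.002], [0.004, 0.003, -1.0]]
wrist_force: [1.7, -0.7, -1.4]
grip_width: 0.0004
finger_force: 0.0
```

>>> apply_moves:
  commands:
    - [0,0,0,0,0,4,0]
    - [0,0,0,0,0,4,0]

```text
t: 1.3
position: [0.463, -0.2783, 0.0621]
tcp_rot: [[1.0, 0.001, -0.012], [0.001, -1.0, 0.008], [-0.012, -0.008, -1.0]]
wrist_force: [-0.7, 0.7, -0.6]
grip_width: 0.0001
finger_force: 0.0
```

```bash
python3 - <<'E'
from h import *
st(); to([.468,-.25,.072],down(0)); to([.468,-.227,.072],down(0))
E
```

```text
{'t': 1.3, 'position': [0.463, -0.2783, 0.0621], 'wrist_force': [-0.6758, 0.684, -0.608], 'grip_width': 0.0001, 'finger_force': 0.0, 'qpos': [-33.6548, 10.7773, 116.6265, -0.0002, 53.4252, 56.2864]}
[[1.0, 0.001, -0.012], [0.001, -1.0, 0.008], [-0.012, -0.008, -1.0]]
to [0.468, -0.25, 0.072] row [-0.5  0.7  0.1] [ 0.49 -2.84 -0.98] n 0.6
to [0.468, -0.227, 0.072] row [-0.5  0.7  0.1] [ 0.49 -5.14 -0.96] n 1.1
```

>>> apply_moves:
  commands:
    - [0,0,0,0,-0.7,-0.3,0]
    - [0,0,0,0,-1.7,-0.3,0]
    - [0,0,0,0,-2.7,-0.3,0]
    - [0,0,0,0,-3.7,-0.3,0]
    - [0,0,0,0,-3.7,-0.3,0]

```text
t: 1.8
position: [0.4691, -0.2443, 0.0735]
tcp_rot: [[1.0, 0.002, 0.002], [0.002, -1.0, -0.001], [0.002, 0.001, -1.0]]
wrist_force: [-0.4, 0.2, 0.8]
grip_width: 0.0
finger_force: 0.0
```

>>> apply_moves:
  commands:
    - [0,0,0,0,-0.7,0,0]
    - [0,0,0,0,-1.4,0,0]
    - [0,0,0,0,-1.4,0,0]

```text
t: 2.1
position: [0.4684, -0.2303, 0.072]
tcp_rot: [[1.0, 0.001, 0.0], [0.001, -1.0, 0.001], [0.0, -0.001, -1.0]]
wrist_force: [-0.0, 0.0, 0.5]
grip_width: 0.0002
finger_force: 0.0
```

```bash
python3 - <<'E'
from h import *
st(); p,d=snap('top'); q,e=snap('scene')
cr=lambda p,u,v:cv2.resize(p[v:v+75,u:u+100,::-1],(400,300),interpolation=cv2.INTER_CUBIC)
cv2.imwrite('pics/l1.png',np.hstack([cr(p,290,160),cr(q,280,140)]))
E
```

```text
{'t': 2.1, 'position': [0.4684, -0.2303, 0.072], 'wrist_force': [-0.0456, 0.0419, 0.5438], 'grip_width': 0.0002, 'finger_force': 0.0, 'qpos': [-28.9382, 7.6709, 119.0366, 0.0447, 53.308, 60.9862]}
[[1.0, 0.001, 0.0], [0.001, -1.0, 0.001], [0.0, -0.001, -1.0]]
```

View pics/l1.png

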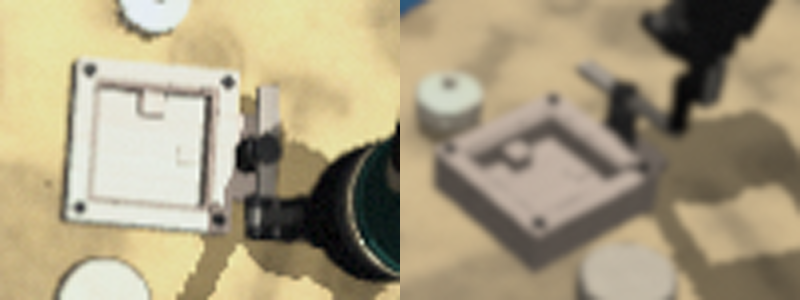

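The latch now points along +x, about 1.5 rad open and clear of the well; tongue at (268,110), peg at (262,215). I'll push it a little further, then back off and go to the rack.

>>> apply_moves:
  commands:
    - [0,0,0,0,-0.7,0,0]
    - [0,0,0,0,-0.7,0,0]
    - [0,0,0,0,1.5,0,0]
    - [0,0,0,0,1.5,-3,0.7]
    - [0,0,0,0,1.5,-8,0.7]

```text
t: 2.7
position: [0.4652, -0.2446, 0.1485]
tcp_rot: [[1.0, -0.0, -0.008], [-0.0, -1.0, 0.005], [-0.008, -0.005, -1.0]]
wrist_force: [1.1, 0.0, -0.8]
grip_width: 0.0285
finger_force: 0.0
```

>>> apply_moves:
  commands:
    - [0,0,0,0,0,-5,0.8]
    - [0,0,0,0,0,-10,0.8]
    - [0,0,0,-3,-6,-10,0.8]
    - [0,0,0,-3,-12,-10,0.8]
    - [0,0,0,-3,-12,-10,0.8]

```text
t: 3.2
position: [0.4375, -0.1237, 0.2525]
tcp_rot: [[1.0, 0.001, 0.001], [0.001, -1.0, 0.001], [0.001, -0.001, -1.0]]
wrist_force: [-0.0, 0.6, -0.4]
grip_width: 0.0683
finger_force: 0.0
```

```bash
python3 - <<'E'
from h import *
st()
R=down(19.8,30);z=-R[:,2];b=np.array([.4539,.2065,.0799])
for k in(.12,.06,.014): to(b+z*k,R)
E
```

```text
{'t': 3.2, 'position': [0.4375, -0.1237, 0.2525], 'wrist_force': [-0.0391, 0.5582, -0.3846], 'grip_width': 0.0683, 'finger_force': 0.0, 'qpos': [-18.9988, -10.2005, 115.9967, 0.0992, 74.1747, 70.9379]}
[[1.0, 0.001, 0.001], [0.001, -1.0, 0.001], [0.001, -0.001, -1.0]]
to [0.39744715 0.18617572 0.18382305] row [  5.1  29.6 -19.3] [ -3.99 -30.98   6.91] n 6.4
to [0.42567358 0.19633786 0.13186152] row [  5.1  29.6 -19.3] [ -1.18 -31.99  12.11] n 6.8
to [0.44731383 0.20412883 0.09202436] row [  5.1  29.6 -19.3] [  0.98 -32.76  16.1 ] n 7.3
```

>>> apply_moves:
  commands:
    - [0,0,-10,-4,-25,0,0.8]
    - [0,0,-10,-4,-25,0,0.8]
    - [5.1,29.6,-19.3,-4,-25,2,0.8]
    - [5.1,29.6,-19.3,-4,-31,6,0.8]
    - [5.1,29.6,-19.3,-4,-31,6.9,0.8]

```text
t: 3.7
position: [0.406, 0.1168, 0.2127]
tcp_rot: [[0.862, 0.311, 0.401], [0.279, -0.95, 0.137], [0.424, -0.007, -0.906]]
wrist_force: [0.6, 0.7, -0.5]
grip_width: 0.0682
finger_force: 0.0
```

```bash
python3 - <<'E'
from h import *
st()
R=down(19.8,30);z=-R[:,2];b=np.array([.4539,.2065,.0799])
for k in(.12,.06,.014): to(b+z*k,R)
E
```

```text
{'t': 3.7, 'position': [0.406, 0.1168, 0.2127], 'wrist_force': [0.5773, 0.6729, -0.4527], 'grip_width': 0.0682, 'finger_force': 0.0, 'qpos': [9.3129, -31.683, 137.9401, 5.3759, 49.1057, 78.6627]}
[[0.862, 0.311, 0.401], [0.279, -0.95, 0.137], [0.424, -0.007, -0.906]]
to [0.39744715 0.18617572 0.18382305] row [ 0.4  4.9 -1.7] [-0.02 -6.84  3.23] n 1.5
to [0.42567358 0.19633786 0.13186152] row [ 0.4  4.9 -1.7] [ 0.49 -6.9   9.21] n 2.3
to [0.44731383 0.20412883 0.09202436] row [ 0.4  4.9 -1.7] [ 0.88 -6.94 13.79] n 3.1
```

>>> apply_moves:
  commands:
    - [0.4,4.9,-1.7,0,-6.8,3,0.8]
    - [0.4,4.9,-1.7,0,-6.8,3.2,0.8]
    - [0.4,4.9,-1.7,0,-6.8,3.2,0.8]
    - [0.4,4.9,-1.7,0,-6.8,3.2,0.8]

```text
t: 4.1
position: [0.3964, 0.1842, 0.1826]
tcp_rot: [[0.819, 0.34, 0.462], [0.297, -0.94, 0.166], [0.491, 0.002, -0.871]]
wrist_force: [-0.6, -0.1, 0.5]
grip_width: 0.0685
finger_force: 0.0
```

```bash
python3 - <<'E'
from h import *
st()
R=down(19.8,30);z=-R[:,2];b=np.array([.4539,.2065,.0799])
for k in(.12,.06,.014): to(b+z*k,R)
p,d=snap('top'); q,e=snap('scene')
cr=lambda p,u,v:cv2.resize(p[v:v+120,u:u+120,::-1],(400,400),interpolation=cv2.INTER_CUBIC)
cv2.imwrite('pics/g1.png',np.hstack([cr(p,130,150),cr(q,160,180)]))
E
```

```text
{'t': 4.1, 'position': [0.3964, 0.1842, 0.1826], 'wrist_force': [-0.5724, -0.083, 0.4883], 'grip_width': 0.0685, 'finger_force': 0.0, 'qpos': [22.9108, -30.6084, 141.9165, -2.4741, 39.3311, 94.4964]}
[[0.819, 0.34, 0.462], [0.297, -0.94, 0.166], [0.491, 0.002, -0.871]]
to [0.39744715 0.18617572 0.18382305] row [0.  0.6 0.1] [ 0.21 -0.15 -0.03] n 0.1
to [0.42567358 0.19633786 0.13186152] row [0.  0.6 0.1] [ 0.27 -0.15  5.97] n 1.2
to [0.44731383 0.20412883 0.09202436] row [0.  0.6 0.1] [ 0.31 -0.15 10.57] n 2.1
```

View pics/g1.png

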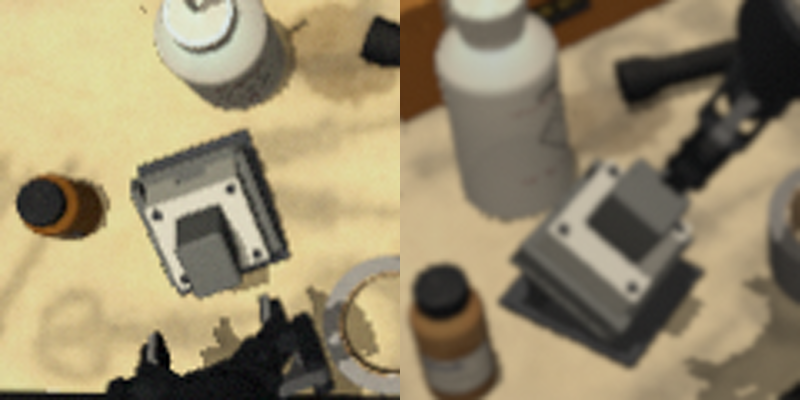

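The fingers at (155,345) and (268,308) straddle the grip block at (212,262) and line up with it. I'll advance and close.

>>> apply_moves:
  commands:
    - [0,0.6,0,0.3,-0.1,3,0.8]
    - [0,0.6,0,0.3,-0.1,6,0.8]
    - [0,0.6,0,0.3,-0.1,9,0.8]
    - [0,0.6,0,0.3,-0.1,10.4,0.8]
    - [0,0.6,0,0.3,-0.1,10.4,0.8]

```text
t: 4.7
position: [0.4477, 0.2007, 0.0917]
tcp_rot: [[0.817, 0.334, 0.469], [0.291, -0.942, 0.165], [0.497, 0.002, -0.867]]
wrist_force: [-0.1, -0.0, -0.2]
grip_width: 0.0681
finger_force: 0.0
```

>>> apply_moves:
  commands:
    - [0,0,0,0,0,0,0]
    - [0,0,0,0,0,0,0]
    - [0,0,0,0,0,0,0]
    - [0,0,0,0,0,0,0]
    - [0,0,0,0,0,0,0]

```text
t: 5.2
position: [0.4481, 0.2028, 0.095]
tcp_rot: [[0.813, 0.338, 0.474], [0.293, -0.941, 0.169], [0.503, 0.002, -0.864]]
wrist_force: [-1.3, -4.5, 6.0]
grip_width: 0.0352
finger_force: 62.3
```

```bash
python3 - <<'E'
from h import *
st()
R=down(19.8,30);z=-R[:,2];b=np.array([.4539,.2065,.0799])
for k in(.07,.014): to(b+z*k,R)
E
```

```text
{'t': 5.2, 'position': [0.4481, 0.2028, 0.095], 'wrist_force': [-1.2711, -4.539, 6.0063], 'grip_width': 0.0352, 'finger_force': 62.3108, 'qpos': [22.4951, -14.2804, 142.6486, -4.0302, 21.4819, 96.0625]}
[[0.813, 0.338, 0.474], [0.293, -0.941, 0.169], [0.503, 0.002, -0.864]]
to [0.42096917 0.19464417 0.14052178] row [ 0.1 -0.2  0. ] [-0.15 -0.14 -5.36] n 1.1
to [0.44731383 0.20412883 0.09202436] row [ 0.1 -0.2  0. ] [-0.18 -0.15  0.24] n 0.1
```

>>> apply_moves:
  commands:
    - [0,0,0,0,0,-1,0]
    - [0,0,0,0,0,-2.5,0]
    - [0,0,0,0,0,-4,0]
    - [0,0,0,0,0,-5.5,0]
    - [0,0,0,0,0,-7,0]

```text
t: 5.7
position: [0.4115, 0.1904, 0.1525]
tcp_rot: [[0.817, 0.338, 0.468], [0.294, -0.941, 0.167], [0.497, 0.001, -0.868]]
wrist_force: [0.1, -0.6, -3.2]
grip_width: 0.0353
finger_force: 61.3
```

```bash
python3 - <<'E'
from h import *
st()
to([.42,.15,.25],down(10,0));to([.43,-.10,.25],down(-4.8))
E
```

```text
{'t': 5.7, 'position': [0.4115, 0.1904, 0.1525], 'wrist_force': [0.1061, -0.595, -3.1914], 'grip_width': 0.0353, 'finger_force': 61.3051, 'qpos': [22.9225, -25.8322, 142.8458, -2.9479, 33.272, 95.1824]}
[[0.817, 0.338, 0.468], [0.294, -0.941, 0.167], [0.497, 0.001, -0.868]]
to [0.42, 0.15, 0.25] row [ -2.5 -29.7   9.6] [ 4.35  4.1  -8.74] n 3.6
to [0.43, -0.1, 0.25] row [ -6.3 -29.3  24. ] [ -2.18  27.96 -12.45] n 6.1
```

>>> apply_moves:
  commands:
    - [0,0,0,2,0,-3.5,0]
    - [-2.5,-29.7,9.6,4.3,4.1,-8.7,0]
    - [-2.5,-29.7,9.6,4.3,4.1,-8.7,0]
    - [-2.5,-29.7,9.6,4.3,4.1,-8.7,0]
    - [-2.5,-29.7,9.6,4.3,4.1,-8.7,0]

```text
t: 6.2
position: [0.4224, 0.1506, 0.2525]
tcp_rot: [[0.985, 0.17, 0.002], [0.17, -0.985, 0.001], [0.002, -0.001, -1.0]]
wrist_force: [-0.2, 0.7, -3.9]
grip_width: 0.0353
finger_force: 61.7
```

```bash
python3 - <<'E'
from h import *
st()
to([.50,-.09,.22],down(-4.8))
E
```

```text
{'t': 6.2, 'position': [0.4224, 0.1506, 0.2525], 'wrist_force': [-0.2038, 0.7393, -3.8821], 'grip_width': 0.0353, 'finger_force': 61.6972, 'qpos': [16.4221, -11.0202, 116.6738, 0.0295, 74.2067, 96.5995]}
[[0.985, 0.17, 0.002], [0.17, -0.985, 0.001], [0.002, -0.001, -1.0]]
to [0.5, -0.09, 0.22] row [-0.1 -0.1 14.6] [ 3.53 25.04  3.24] n 5.1
```

>>> apply_moves:
  commands:
    - [0,0,14.6,3.5,25,3,0]
    - [0,0,14.6,3.5,25,3,0]
    - [0,0,14.6,3.5,25,3,0]
    - [0,0,14.6,3.5,25,3,0]
    - [0,0,14.6,3.5,25,3,0]

```text
t: 6.7
position: [0.4974, -0.0869, 0.2203]
tcp_rot: [[0.997, -0.081, 0.003], [-0.081, -0.997, 0.003], [0.003, -0.003, -1.0]]
wrist_force: [0.3, 1.1, -3.9]
grip_width: 0.0349
finger_force: 62.4
```

```bash
python3 - <<'E'
from h import *
st()
to([.523,-.145,.13],down(-4.8))
E
```

```text
{'t': 6.7, 'position': [0.4974, -0.0869, 0.2203], 'wrist_force': [0.2591, 1.1081, -3.855], 'grip_width': 0.0349, 'finger_force': 62.4084, 'qpos': [-12.86, -3.1466, 113.1554, 0.1982, 69.86, 81.7045]}
[[0.997, -0.081, 0.003], [-0.081, -0.997, 0.003], [0.003, -0.003, -1.0]]
to [0.523, -0.145, 0.13] row [-0.2 -0.2  0.2] [3.   5.61 9.02] n 2.2
```

>>> apply_moves:
  commands:
    - [0,0,0,3,5.6,4.5,0]
    - [0,0,0,3,5.6,9,0]
    - [0,0,0,3,5.6,9.3,0]
    - [0,0,0,3,5.6,9.3,0]
    - [0,0,0,3,5.6,9.3,0]

```text
t: 7.2
position: [0.5233, -0.1433, 0.128]
tcp_rot: [[0.997, -0.081, 0.003], [-0.081, -0.997, 0.002], [0.003, -0.003, -1.0]]
wrist_force: [0.7, 0.4, -3.6]
grip_width: 0.0354
finger_force: 62.4
```

```bash
python3 - <<'E'
from h import *
st()
p,d=snap('top'); q,e=snap('scene'); np.savez('/tmp/h1',p=p,q=q)
cr=lambda p,u,v:cv2.resize(p[v:v+75,u:u+75,::-1],(400,400),interpolation=cv2.INTER_CUBIC)
cv2.imwrite('pics/h1.png',np.hstack([cr(p,290,155),cr(q,275,140)]))
E
```

```text
{'t': 7.2, 'position': [0.5233, -0.1433, 0.128], 'wrist_force': [0.6674, 0.4208, -3.6325], 'grip_width': 0.0354, 'finger_force': 62.4097, 'qpos': [-18.0606, 5.8561, 114.2753, 0.2082, 59.7544, 76.4997]}
[[0.997, -0.081, 0.003], [-0.081, -0.997, 0.002], [0.003, -0.003, -1.0]]
```

View pics/h1.png

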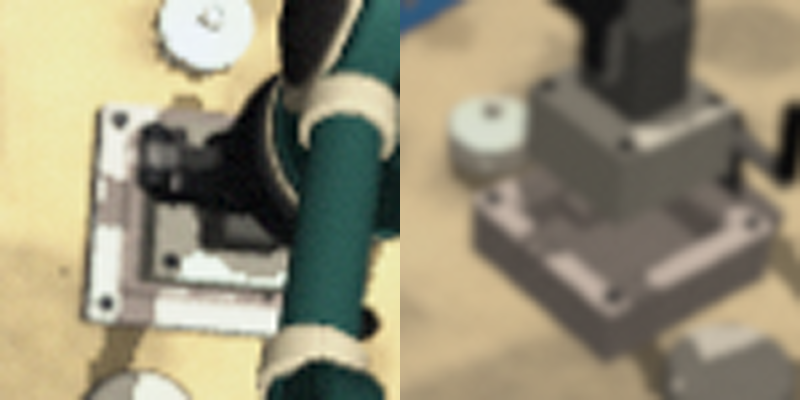

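Hovering over the dock: scene-crop block screws are at (548,85), (627,143) and (713,98), dock screws at (494,199), (615,294) and (751,222). The top crop shows one block screw at (172,261) and dock screws at (120,119) and (106,302).

```bash
python3 - <<'E'
from h import *
k=400/75
g=lambda l,u,v,ox:[((a-ox+.5)/k+u-.5,(b+.5)/k+v-.5) for a,b in l]
o1,d1=rays('top',g([(172,261)],290,155,0));o2,d2=rays('scene',g([(627,143)],275,140,400))
s=np.linalg.lstsq(np.c_[d1[0],-d2[0]],o2-o1,rcond=None)[0];print('D',o1+s[0]*d1[0],o2+s[1]*d2[0])
c,t=np.cos(np.radians(-4.8)),np.sin(np.radians(-4.8));M=np.array([[c,-t],[t,c]])
for z in(.110,.113,.116):
    Z=onz('scene',g([(548,85),(627,143),(713,98)],275,140,400),z)[:,:2]
    m=(Z[0]+Z[2])/2;e=Z[0]-Z[1];f=Z[1]-Z[2]
    print(z,'B-C mid',m,'len',np.linalg.norm(e),np.linalg.norm(f),'yaw',np.degrees(np.arctan2(e[1],e[0])),np.degrees(np.arctan2(-f[0],f[1])))
    print('  from D top',onz('top',g([(172,261)],290,155,0),z)[0,:2]-M@[-.029,.029])
Y=onz('scene',g([(494,199),(615,294),(751,222)],275,140,400),.034)[:,:2];e=Y[0]-Y[1];f=Y[1]-Y[2]
print('dock scene',(Y[0]+Y[2])/2,np.linalg.norm(e),np.linalg.norm(f),np.degrees(np.arctan2(e[1],e[0])),np.degrees(np.arctan2(-f[0],f[1])))
X=onz('top',g([(120,119),(106,302)],290,155,0),.034)[:,:2];e=X[0]-X[1];print('dock top',X.mean(0)-M@[0,.046],np.degrees(np.arctan2(e[1],e[0])))
E
```

```text
D [ 0.49479305 -0.11092603  0.11367631] [ 0.49347305 -0.11222453  0.11380322]
0.11 B-C mid [ 0.5235214  -0.14545367] len 0.05695275825105427 0.05609973988257552 yaw -3.311772945557081 -3.132280603270332
  from D top [ 0.52159196 -0.14294298]
0.113 B-C mid [ 0.52092259 -0.14250896] len 0.05671490451264294 0.055865448633745124 yaw -3.3117729455570695 -3.1322806032702584
  from D top [ 0.52132489 -0.14237828]
0.116 B-C mid [ 0.51832378 -0.13956426] len 0.05647705077423173 0.05563115738491485 yaw -3.311772945557164 -3.132280603270292
  from D top [ 0.52105783 -0.14181358]
dock scene [ 0.52319488 -0.14646357] 0.09118659680017378 0.09000565460530316 -3.030802039139229 -4.604545359484628
dock top [ 0.52318186 -0.14289434] -5.080933052531942
```

>>> apply_moves:
  commands:
    - [0,0,0,0.2,0.2,1.5,0]
    - [0,0,0,0.2,0.2,3,0]
    - [0,0,0,0.2,0.2,3.5,0]
    - [0,0,0,0.2,0.2,3.8,0]
    - [0,0,0,0.2,0.2,3.8,0]

```text
t: 7.8
position: [0.526, -0.1453, 0.0946]
tcp_rot: [[0.997, -0.081, 0.004], [-0.081, -0.997, 0.003], [0.004, -0.003, -1.0]]
wrist_force: [-12.8, 5.9, 27.8]
grip_width: 0.0354
finger_force: 66.9
```

>>> apply_moves:
  commands:
    - [0,0,0,0,0,0.2,0]
    - [0,0,0,0,0,0.4,0]
    - [0,0,0,0,0,0.4,0]

```text
t: 8.1
position: [0.5262, -0.1453, 0.0944]
tcp_rot: [[0.997, -0.081, 0.004], [-0.081, -0.997, 0.002], [0.004, -0.003, -1.0]]
wrist_force: [-23.0, 9.7, 50.2]
grip_width: 0.0351
finger_force: 69.8
```

>>> apply_moves:
  commands:
    - [0,0,0,0,0,-1.2,0]
    - [0,0,0,0,0,-1.2,0]
    - [0,0,0,0,0,-1.2,0]

```text
t: 8.4
position: [0.5256, -0.146, 0.0976]
tcp_rot: [[0.997, -0.081, 0.004], [-0.081, -0.997, 0.001], [0.004, -0.002, -1.0]]
wrist_force: [-0.1, 0.0, -3.4]
grip_width: 0.0352
finger_force: 63.2
```

```bash
python3 - <<'E'
from h import *
st()
p,d=snap('top'); q,e=snap('scene')
k=8
cr=lambda p,u,v:cv2.resize(p[v:v+50,u:u+50,::-1],(400,400),interpolation=cv2.INTER_CUBIC)
cv2.imwrite('pics/h2.png',np.hstack([cr(p,300,170),cr(q,286,148)]))
E
```

```text
{'t': 8.4, 'position': [0.5256, -0.146, 0.0976], 'wrist_force': [-0.1277, 0.0055, -3.3818], 'grip_width': 0.0352, 'finger_force': 63.2306, 'qpos': [-18.2294, 8.0979, 115.3709, 0.1735, 56.3235, 76.3306]}
[[0.997, -0.081, 0.004], [-0.081, -0.997, 0.001], [0.004, -0.002, -1.0]]
```

View pics/h2.png

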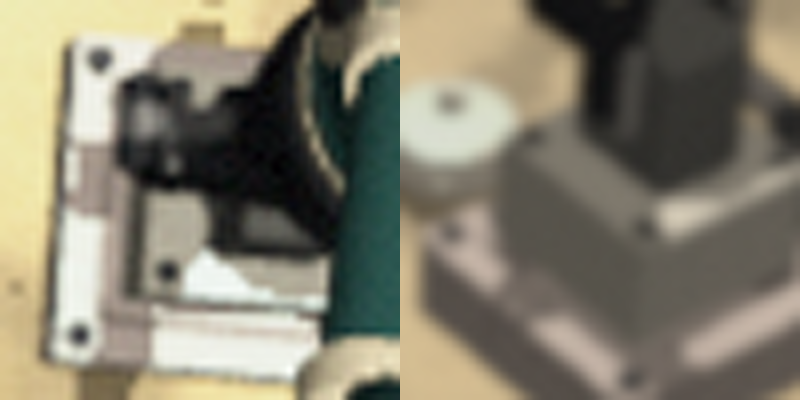

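The cartridge looks upright over the well; block screws are at top (167,270) and scene (533,140), (648,228). I'll measure it again against the dock.

```bash
python3 - <<'E'
from h import *
k=8
g=lambda l,u,v,ox:[((a-ox+.5)/k+u-.5,(b+.5)/k+v-.5) for a,b in l]
c,t=np.cos(np.radians(-4.8)),np.sin(np.radians(-4.8));M=np.array([[c,-t],[t,c]])
T=g([(167,270)],300,170,0);S=g([(533,140),(648,228)],286,148,400)
o1,d1=rays('top',T);o2,d2=rays('scene',S)
s=np.linalg.lstsq(np.c_[d1[0],-d2[1]],o2-o1,rcond=None)[0];print('D',o1+s[0]*d1[0],o2+s[1]*d2[1])
X=onz('top',g([(100,60),(80,334)],300,170,0),.034)[:,:2];Y=onz('scene',g([(454,231),(631,379)],286,148,400),.034)[:,:2]
dt=X.mean(0)-M@[0,.046];ds=Y.mean(0)-M@[0,.046];print('dock',dt,ds)
for z in(.080,.083):
    a=onz('top',T,z)[0,:2]-M@[-.029,.029];b=onz('scene',S,z)[:,:2];bm=b.mean(0)-M@[0,.029];e=b[0]-b[1]
    print(z,'need top',((dt-a)@M*1000).round(1),'scene',((ds-bm)@M*1000).round(1),np.degrees(np.arctan2(e[1],e[0])),np.linalg.norm(e),a,bm)
E
```

```text
D [ 0.49850108 -0.11409735  0.0780137 ] [ 0.49625234 -0.11630484  0.07821918]
dock [ 0.52284949 -0.14297173] [ 0.52369789 -0.14745923]
0.08 need top [-2.1  1.9] scene [ 3.1 -1.7] -3.764676684472874 0.05671615092333256 [ 0.52479473 -0.1450561 ] [ 0.52070999 -0.14546035]
0.083 need top [-1.8  1.4] scene [ 5.9 -4.2] -3.7646766844728545 0.05648878106091847 [ 0.52452592 -0.14450301] [ 0.51821691 -0.14274952]
```

>>> apply_moves:
  commands:
    - [0,0,0,-0.25,-0.2,0,0]
    - [0,0,0,-0.25,-0.2,0.3,0]
    - [0,0,0,-0.25,-0.2,0.6,0]
    - [0,0,0,-0.25,-0.2,0.9,0]
    - [0,0,0,-0.25,-0.2,0.9,0]

```text
t: 9.0
position: [0.5232, -0.1438, 0.0886]
tcp_rot: [[0.997, -0.081, 0.003], [-0.081, -0.997, 0.002], [0.003, -0.002, -1.0]]
wrist_force: [-0.9, 0.2, -3.4]
grip_width: 0.0354
finger_force: 63.1
```

Entered without force. Continuing down.

>>> apply_moves:
  commands:
    - [0,0,0,0,0,0.3,0]
    - [0,0,0,0,0,0.6,0]
    - [0,0,0,0,0,0.6,0]

```text
t: 9.3
position: [0.5234, -0.1438, 0.0829]
tcp_rot: [[0.997, -0.081, 0.004], [-0.081, -0.997, 0.001], [0.004, -0.002, -1.0]]
wrist_force: [0.3, -0.1, -2.6]
grip_width: 0.0354
finger_force: 63.1
```

>>> apply_moves:
  commands:
    - [0,0,0,0,0,0.3,0]
    - [0,0,0,0,0,0.6,0]
    - [0,0,0,0,0,0.9,0]
    - [0,0,0,0,0,0.9,0]

```text
t: 9.7
position: [0.5233, -0.1437, 0.0738]
tcp_rot: [[0.997, -0.081, 0.004], [-0.081, -0.997, 0.002], [0.004, -0.002, -1.0]]
wrist_force: [0.9, 0.3, -3.1]
grip_width: 0.035
finger_force: 63.1
```

>>> apply_moves:
  commands:
    - [0,0,0,0,0,0.2,0]
    - [0,0,0,0,0,0.4,0]
    - [0,0,0,0,0,0.5,0]

```text
t: 10.0
position: [0.5252, -0.144, 0.0718]
tcp_rot: [[0.997, -0.082, 0.007], [-0.082, -0.997, 0.001], [0.007, -0.002, -1.0]]
wrist_force: [-3.5, 2.7, 10.9]
grip_width: 0.0349
finger_force: 65.2
```

>>> apply_moves:
  commands:
    - [0,0,0,0,0,0.2,0]
    - [0,0,0,0,0,0.2,0]

```text
t: 10.2
position: [0.5259, -0.1439, 0.0715]
tcp_rot: [[0.997, -0.081, 0.008], [-0.081, -0.997, 0.001], [0.008, -0.002, -1.0]]
wrist_force: [-6.4, 4.8, 17.9]
grip_width: 0.0356
finger_force: 65.9
```

>>> apply_moves:
  commands:
    - [0,0,0,0,0,-0.4,0]
    - [0,0,0,0,0,-0.4,0.3]
    - [0,0,0,0,0,-0.4,0.75]
    - [0,0,0,0,0,-0.4,0.75]
    - [0,0,0,0,0,-0.4,0.75]

```text
t: 10.7
position: [0.5239, -0.144, 0.0713]
tcp_rot: [[0.997, -0.081, 0.005], [-0.081, -0.997, 0.001], [0.005, -0.001, -1.0]]
wrist_force: [0.1, -0.3, -0.2]
grip_width: 0.0639
finger_force: 0.0
```

>>> apply_moves:
  commands:
    - [0,0,0,0,0,-3,0.75]
    - [0,0,0,0,0,-7,0.75]
    - [0,0,0,0,0,-11,0.75]
    - [0,0,0,-6,0,-15,0.75]
    - [0,0,0,-11,0,-15,0.5]

```text
t: 11.2
position: [0.4352, -0.1378, 0.2219]
tcp_rot: [[0.997, -0.08, 0.012], [-0.08, -0.997, -0.002], [0.012, 0.001, -1.0]]
wrist_force: [-0.6, -0.6, 0.0]
grip_width: 0.0509
finger_force: 0.0
```

```bash
python3 - <<'E'
from h import *
st()
p,d=snap('top'); q,e=snap('scene')
cr=lambda p,u,v:cv2.resize(p[v:v+60,u:u+80,::-1],(400,300),interpolation=cv2.INTER_CUBIC)
cv2.imwrite('pics/h3.png',np.hstack([cr(p,296,168),cr(q,280,145)]))
P=cloud('top',d)[168:228,296:376]
z=P[...,2];
for lo,hi in((.028,.042),(.042,.062),(.095,.115)):
    m=(z>lo)&(z<hi);print(lo,m.sum(),np.nanmedian(P[m],0),P[m][:,2].std())
E
```

```text
{'t': 11.2, 'position': [0.4352, -0.1378, 0.2219], 'wrist_force': [-0.5725, -0.5657, 0.0438], 'grip_width': 0.0509, 'finger_force': 0.0, 'qpos': [-20.8122, -9.2783, 118.4747, 0.1627, 70.1435, 73.7489]}
[[0.997, -0.08, 0.012], [-0.08, -0.997, -0.002], [0.012, 0.001, -1.0]]
0.028 843 [ 0.51934243 -0.13532651  0.03470686] 0.002083916397368148
0.042 510 [ 0.51703383 -0.13254112  0.05330148] 0.0033827379020565434
0.095 276 [ 0.52122472 -0.14172751  0.10737677] 0.0025510496621910634
```

View pics/h3.png

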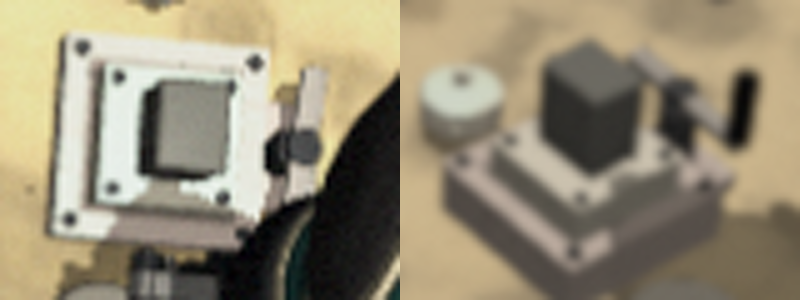

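The cartridge is home: grip top measures 0.107 and block top 0.053. Key and notch have met. The latch is open at right (310,75). Now I'll swing it shut.

```bash
python3 - <<'E'
from h import *
to([.468,-.158,.17],down(0));to([.468,-.158,.072],down(0))
E
```

```text
to [0.468, -0.158, 0.17] row [-0.  -0.3 -4.7] [4.09 1.87 4.88] n 1.3
to [0.468, -0.158, 0.072] row [-0.  -0.3 -4.7] [ 4.04  1.88 14.68] n 3.1
```

>>> apply_moves:
  commands:
    - [0,-0.3,-4.7,4,1.9,0,0]
    - [0,-0.3,-4.7,4,1.9,0,0]
    - [0,-0.3,-4.7,4,1.9,0,0]
    - [0,-0.3,-4.7,4,1.9,0,0]
    - [0,-0.3,-4.7,4,1.9,0,0]

```text
t: 11.8
position: [0.4706, -0.1586, 0.2176]
tcp_rot: [[1.0, 0.001, -0.001], [0.001, -1.0, 0.002], [-0.001, -0.002, -1.0]]
wrist_force: [-0.3, 0.7, 0.0]
grip_width: 0.0001
finger_force: 0.0
```

```bash
python3 - <<'E'
from h import *
st();to([.468,-.155,.072],down(0))
E
```

```text
{'t': 11.8, 'position': [0.4706, -0.1586, 0.2176], 'wrist_force': [-0.3029, 0.6602, 0.0499], 'grip_width': 0.0001, 'finger_force': 0.0, 'qpos': [-21.545, -3.835, 114.0934, 0.0704, 69.8185, 68.3986]}
[[1.0, 0.001, -0.001], [0.001, -1.0, 0.002], [-0.001, -0.002, -1.0]]
to [0.468, -0.155, 0.072] row [-0.1  0.   0. ] [-0.25 -0.34 14.56] n 2.9
```

>>> apply_moves:
  commands:
    - [0,0,0,-0.4,-0.3,5,0]
    - [0,0,0,-0.4,-0.3,10,0]
    - [0,0,0,-0.4,-0.3,13.5,0]
    - [0,0,0,-0.4,-0.3,14.5,0]
    - [0,0,0,-0.4,-0.3,14.5,0]

```text
t: 12.3
position: [0.4655, -0.155, 0.0716]
tcp_rot: [[1.0, 0.001, -0.004], [0.001, -1.0, 0.003], [-0.004, -0.003, -1.0]]
wrist_force: [-0.2, 0.4, 0.7]
grip_width: -0.0003
finger_force: 0.0
```

```bash
python3 - <<'E'
from h import *
st()
for p in((.4665,-.188),(.4641,-.2074),(.4654,-.2259),(.473,-.2429),(.4823,-.2533),(.4942,-.261)): to([*p,.072],down(0))
E
```

```text
{'t': 12.3, 'position': [0.4655, -0.155, 0.0716], 'wrist_force': [-0.1591, 0.3998, 0.7068], 'grip_width': -0.0003, 'finger_force': 0.0, 'qpos': [-21.3744, 4.582, 122.5492, 0.0796, 53.1189, 68.5356]}
[[1.0, 0.001, -0.004], [0.001, -1.0, 0.003], [-0.004, -0.003, -1.0]]
to [0.4665, -0.188, 0.072] row [-0.2  0.2  0. ] [ 0.1   3.3  -0.05] n 0.7
to [0.4641, -0.2074, 0.072] row [-0.2  0.2  0. ] [-0.14  5.24 -0.06] n 1.0
to [0.4654, -0.2259, 0.072] row [-0.2  0.2  0. ] [-0.01  7.09 -0.06] n 1.4
to [0.473, -0.2429, 0.072] row [-0.2  0.2  0. ] [ 0.75  8.79 -0.07] n 1.8
to [0.4823, -0.2533, 0.072] row [-0.2  0.2  0. ] [ 1.68  9.83 -0.08] n 2.0
to [0.4942, -0.261, 0.072] row [-0.2  0.2  0. ] [ 2.87 10.6  -0.08] n 2.2
```

>>> apply_moves:
  commands:
    - [0,0,0,0,1.7,0,0]
    - [0,0,0,0,3.3,0,0]
    - [0,0,0,-0.1,4.3,0,0]
    - [0,0,0,-0.1,5.2,0,0]
    - [0,0,0,-0.1,6.2,0,0]

```text
t: 12.8
position: [0.4668, -0.2186, 0.0737]
tcp_rot: [[1.0, 0.0, 0.002], [0.0, -1.0, 0.001], [0.002, -0.001, -1.0]]
wrist_force: [0.6, 2.1, 0.1]
grip_width: -0.0003
finger_force: 1.0
```

>>> apply_moves:
  commands:
    - [0,0,0,0.1,0.9,0,0]
    - [0,0,0,0.5,1.8,0,0]
    - [0,0,0,0.9,2.6,0,0]
    - [0,0,0,1.4,3.2,0,0]
    - [0,0,0,1.8,3.6,0,0]

```text
t: 13.3
position: [0.4842, -0.2544, 0.0724]
tcp_rot: [[1.0, 0.0, -0.001], [0.0, -1.0, 0.001], [-0.001, -0.001, -1.0]]
wrist_force: [-1.5, 0.5, -0.4]
grip_width: 0.0003
finger_force: 0.6
```

>>> apply_moves:
  commands:
    - [0,0,0,0.6,0.4,0,0]
    - [0,0,0,1.2,0.8,0,0]
    - [0,0,0,1.2,0.8,0,0]

```text
t: 13.6
position: [0.495, -0.2613, 0.0721]
tcp_rot: [[1.0, 0.001, -0.004], [0.001, -1.0, 0.003], [-0.004, -0.003, -1.0]]
wrist_force: [-4.8, 1.6, 1.8]
grip_width: 0.0001
finger_force: 2.5
```

```bash
python3 - <<'E'
from h import *
st();to([.4942,-.261,.072],down(0))
E
```

```text
{'t': 13.6, 'position': [0.495, -0.2613, 0.0721], 'wrist_force': [-4.7778, 1.5895, 1.8264], 'grip_width': 0.0001, 'finger_force': 2.456, 'qpos': [-30.3947, 11.6505, 114.2943, 0.0256, 54.3498, 59.5233]}
[[1.0, 0.001, -0.004], [0.001, -1.0, 0.003], [-0.004, -0.003, -1.0]]
to [0.4942, -0.261, 0.072] row [-0.2  0.2  0.1] [-0.08 -0.03  0.01] n 0.0
```

>>> apply_moves:
  commands:
    - [0,0,0,0.2,0,0,0]
    - [0,0,0,0.3,0,0,0]
    - [0,0,0,0.3,0,0,0]

```text
t: 13.9
position: [0.4951, -0.2613, 0.072]
tcp_rot: [[1.0, 0.002, -0.009], [0.002, -1.0, 0.003], [-0.009, -0.003, -1.0]]
wrist_force: [-13.9, -0.6, 7.3]
grip_width: -0.0
finger_force: 6.7
```

>>> apply_moves:
  commands:
    - [0,0,0,0.2,0,0,0]
    - [0,0,0,0.3,0,0,0]
    - [0,0,0,0.3,0,0,0]

```text
t: 14.2
position: [0.4953, -0.2613, 0.072]
tcp_rot: [[1.0, 0.002, -0.015], [0.003, -1.0, 0.004], [-0.015, -0.004, -1.0]]
wrist_force: [-22.0, -1.0, 13.6]
grip_width: 0.0001
finger_force: 11.3
```

>>> apply_moves:
  commands:
    - [0,0,0,-2,0,0,0]
    - [0,0,0,-4,0,0,0]
    - [0,0,0,-4,0,-5,0]
    - [0,0,0,-4,0,-10,0]
    - [0,0,0,-6,4,-14,0]

```text
t: 14.7
position: [0.4484, -0.2943, 0.2101]
tcp_rot: [[1.0, 0.005, 0.005], [0.005, -1.0, -0.001], [0.005, 0.001, -1.0]]
wrist_force: [1.3, -1.7, 0.0]
grip_width: 0.0002
finger_force: 0.0
```

>>> apply_moves:
  commands:
    - [0,0,0,-4,4,0,0]
    - [0,0,0,-6,8,0,0]
    - [0,0,0,-6,8,0,0]
    - [0,0,0,-6,8,0,0]

```text
t: 15.1
position: [0.3854, -0.3766, 0.2063]
tcp_rot: [[1.0, -0.002, 0.001], [-0.002, -1.0, 0.001], [0.001, -0.001, -1.0]]
wrist_force: [-0.2, 1.9, 0.4]
grip_width: -0.0001
finger_force: 0.0
```

```bash
python3 - <<'E'
from h import *
st()
p,d=snap('top'); q,e=snap('scene')
cr=lambda p:cv2.resize(p[90:290,110:400,::-1],(580,400))[:, :]
a=cv2.resize(p[130:280,120:400,::-1],(560,300),interpolation=cv2.INTER_CUBIC);b=cv2.resize(q[100:310,150:400,::-1],(357,300),interpolation=cv2.INTER_CUBIC)
c=cv2.resize(p[168:228,296:376,::-1],(400,300),interpolation=cv2.INTER_CUBIC)
cv2.imwrite('pics/f.png',np.vstack([np.hstack([b,c]),np.pad(a,((0,0),(0,197),(0,0)))]))
E
```

```text
{'t': 15.1, 'position': [0.3854, -0.3766, 0.2063], 'wrist_force': [-0.1582, 1.8915, 0.3787], 'grip_width': -0.0001, 'finger_force': 0.0, 'qpos': [-47.0266, 1.3723, 110.2239, 0.0622, 68.4012, 43.076]}
[[1.0, -0.002, 0.001], [-0.002, -1.0, 0.001], [0.001, -0.001, -1.0]]
```

View pics/f.png

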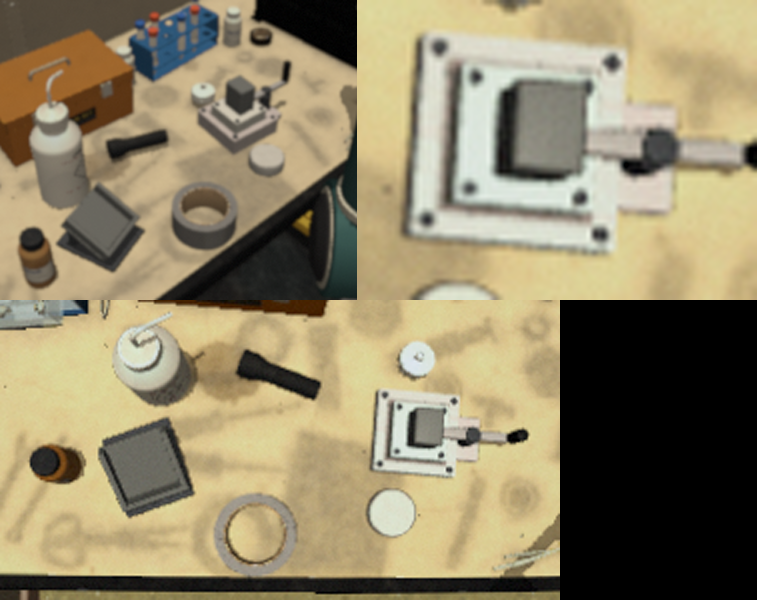

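The cartridge is seated, with the latch tongue shut over its edge at (605,140) in the crop. The rack is empty, and the bottles, tape, filter, cap and torch stand as they did. I'm handing in.

```bash
python3 -c "
from station import r
print(r.hand_in())"
```

```text
the job is handed in; nothing more can be done
None
```

The cartridge is fully home in the dock on the key at place b, the latch is swung shut to its stop over it, nothing around was disturbed, and the job is handed in at about 15 s; the judge's result was not shown.

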